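# Feed a coated board through the UV tunnel with the push stick

### The arm

A 7-joint arm with a two-finger parallel gripper is mounted at the origin on the work surface. World frame = base frame: x ahead of the robot, y to its left, z up, the work surface at z = 0. Lengths are in m, angles in rad, forces in N, time in s.
With the tool pointing down it reaches from about 0.425 to 1.025 m from the base axis. Payload 9.4 kg.
Tool frame: the origin (TCP) lies midway between the tips of the shut fingers; the grasp point (between the pads) lies 19 mm behind it; z points along the fingers, y is the line along which they close (so a half turn about z gives the same grasp; the last joint's range is limited). The gripper opens to 85 mm and grips with 20 to 120 N. Pads are 22 mm wide; open, the fingers measure 114 mm over their backs; the gripper's body (76 mm by 85 mm) begins 54 mm behind the grasp point. The pads swing forward as they close: fully open they stand 13 mm farther back than shut.
Start: joints at [-1.294, 0.599, -0.003, 1.599, 0.002, 0.943, -0.08], TCP at [0.251, 0.68, 0.231] pointing down, gripper open.
Joint ranges: [-2.57, 2.57], [-0.35, 1.97], [-1.29, 1.29], [0.11, 2.56], [-1.05, 4.19], [0.11, 1.86], [-2.63, 2.63]. Speed limits (rad/s): [2.22, 2.22, 3.01, 3.01, 3.14, 3.14, 3.14].

### API

Orientations are given as a unit quaternion [w, x, y, z].
In Python, from cell import manip, capture, camera_model, order gives the robot as it stands.
- The arm moves only by the tool send_rows, never from a script. Its argument "steps" is a list of rows, each a list of 5 numbers: the opening, from -1 (shut) to 1 (fully open), then the shift along the tool's x, y, z in cm, then the turn about the tool's z in degrees. A call has 1 to 10 rows; each row is the pose to reach, as a shift and turn from the pose commanded when the call began, along the tool's axes at that moment; what a row does not reach only later rows make up. A row lasts 1/8 s, in which the tool goes at most 62.5 mm and 10.7 degrees, less where a joint would pass 70% of its speed; a pose out of reach is approached as far as the arm can. A call with a gripper value outside its range is refused whole. The fingers move at their own pace and stop on an object; "force" is the grip in N (left out, the last holds). Time passes only in rows, so rows that repeat a pose let the fingers close. It gives the time, the measured TCP pose, the force, the opening and the grip force at its end, in the units of the state.
- manip.get_obs(): the state, without advancing time (a new reading comes with each control period).
- capture(name): name is "side" or "top"; returns the picture (400x640x3 uint8, red, green, blue); there is no depth.
- camera_model(name): a dict with "camera_matrix" (3x3 intrinsics, pixels), "world_from_camera" (4x4, takes a point from camera to world coordinates). Camera axes: x right, y up, looking along -z (the intrinsics and any distortion apply to the point x, -y, -z); pixel columns grow to the right and rows downward; lengths in m; the calibration is good to about 2 mm. A picture is of the moment at which its call begins. camera_model takes no time and is no camera call.
- order.sign_off(): hands the job in; it is judged then, once.
The state is a dict: "time_s": time; "qpos": joint angles; "qd": joint speeds; "joint_efforts": joint torques, N m; "eef_pos": TCP position; "tcp_rot": TCP orientation; "contact_force": force on the tool from outside, world axes, zero at the start; "moment": the same for the moment, N m; "gripper_width": opening from 0.0 (shut) to 1.0 (fully open); "finger_force": force on a finger pad.
Only numpy, scipy, OpenCV 4.12 (cv2) and the standard library are available. Lean on these libraries where they do the work, as an engineer would, in place of code of your own. Each camera call takes 0.05 s, during which the arm holds its last target. There are 200 camera calls.

### The job

Use the yellow push stick to feed the circuit board along its lane, under the white lamp hood and completely out on the far side. Only the stick may touch the board. Then draw the stick back out of the hood and leave it lying flat in the lane on the infeed side; leave the red push block, which is too tall for the hood, where it is.

Things in the scene. Friction and masses are not known exactly. Their poses are not given: they have to be found in the camera images.
- tunnel: Fixed UV tunnel. Origin on the bench under the middle of the hood's entrance; +y = feed direction, z up. Bed 104 mm wide, 12 thick, y -340 (open) to +220; grey fences 14 above it leave a lane 70 wide centred on x=0. White hood y 0 to +60, 130 wide, top 84 above the bench, opening 28 high above the bed and lane-wide. Grey end stop 14 tall, face at y +210.
- board_mid (a point): Centre (half-way up) of the loose circuit board: green, in a black carrier 60 mm wide (x), 80 long (y, along the feed), 12 tall, parts on top to 18; 90 g. It lies flat on the bed in the infeed part of the lane. With its centre at tunnel y = +100 its rear edge is just out of the hood. It stops when no longer pushed.
- stick_grip (a point): Centre of the upright grip of the loose yellow push stick, 45 mm above its flat underside. Grip block 24 wide (x), 44 long (y), top 74 above the underside. Bar 30 wide, 16 tall, 210 long along y: black-tipped nose 160 ahead of this point (+y), tail 50 behind. 150 g. z up. It starts flat on the bench, at one of two places beyond the tunnel from the robot.
- block_mid (a point): Centre of the loose red push block, a bystander, 45 mm above its underside: body 50 wide, 120 long, 38 tall (too tall for the hood), with a grip on top to 78. It stands on the bench at the other of the two places.
Mind the look-alikes: they are no part of the job. What is meant by the part that bears board_mid is not blue or purple, and is the larger of those in its own colour.

How it is judged:
On the way, in this order (a step that is already met when the one before it is completed fails the run):
1. the stick is in the lane behind the board, pointing along it, with the board still on the infeed side (x of stick_grip in the frame of tunnel between -0.03 and 0.03 m and z of stick_grip in the frame of tunnel below 0.07 m and angle between the y axis of stick_grip and the y axis of tunnel, either way round below 0.2 rad and y of stick_grip in the frame of board_mid below -0.18 m and y of board_mid in the frame of tunnel below 0 m and z of board_mid in the frame of tunnel below 0.03 m), for 0.1 s.
2. the board has been fed right through and the stick is still behind it, its nose in the opening (y of board_mid in the frame of tunnel between 0.098 and 0.18 m and x of board_mid in the frame of tunnel between -0.03 and 0.03 m and z of board_mid in the frame of tunnel below 0.03 m and angle between board_mid's own z axis and vertical below 0.15 rad and x of stick_grip in the frame of tunnel between -0.03 and 0.03 m and z of stick_grip in the frame of tunnel below 0.07 m and angle between the y axis of stick_grip and the y axis of tunnel, either way round below 0.2 rad and y of stick_grip in the frame of board_mid below -0.18 m and y of stick_grip in the frame of tunnel above -0.14 m), for 0.1 s.
At the end, for the whole second after the job is handed in: At rest: the board flat in the lane beyond the hood, centre at least 98 mm past the entrance; the stick released, flat in the lane on the infeed side, nose out of the hood (grip 160 to 420 mm before the entrance), within 35 mm of the lane's middle and 11 degrees of its direction (y of board_mid in the frame of tunnel between 0.098 and 0.18 m and x of board_mid in the frame of tunnel between -0.03 and 0.03 m and z of board_mid in the frame of tunnel below 0.03 m and angle between each of board_mid, stick_grip's own z axis and vertical below 0.15 rad and x of stick_grip in the frame of tunnel between -0.035 and 0.035 m and z of stick_grip in the frame of tunnel below 0.07 m and angle between the y axis of stick_grip and the y axis of tunnel, either way round below 0.2 rad and y of stick_grip in the frame of tunnel between -0.42 and -0.16 m and linear speed of each of board, stick below 0.02 m/s); the robot touches nothing.
It fails at once if the robot itself touches the board (contact force between any of the fingers, the arm and board above 0.5 N).
It fails at once if the red push block is moved by more than 30 mm (distance of block_mid from where it was at the start of the episode above 0.03 m).
It also fails if it takes over 51 s, if anything falls off the work surface, if the arm or the gripper's body presses on something with over 40 N, if the wrist force passes 120 N, or if a joint passes its speed limit or range.

## Working session

There is one attempt and no reset: what is moved stays moved. The work goes in short steps, Python scripts to look and compute and a tool call to move; the robot and the scene stay as the last step left them, time stands still between calls to the robot, and variables do not carry over. Pictures are saved under pics/ and viewed, at most 10 in all, crops included, and the job is handed in when it is done.

Besides the shell and the picture viewer there is one more tool, called as name(argument=value, ...) on one line, values as JSON. send_rows: Moves the arm, as the interface text tells. Its arguments: {"type":"object","properties":{"steps":{"type":"array","items":{"type":"array","items":{"type":"number"}}},"force":{"type":"number"}},"required":["steps"]}

```bash
mkdir -p pics; python3 - <<'E'
from cell import manip,capture,camera_model
import cv2
for n in("top","side"):
    cv2.imwrite(f"pics/{n}0.png",capture(n)[:,:,::-1])
    m=camera_model(n);print(n,m)
o=manip.get_obs();print(o)
E
```

```text
top {'camera_matrix': array([[436.40085519,   0.        , 325.36293173],
       [  0.        , 436.40085519, 196.48654999],
       [  0.        ,   0.        ,   1.        ]]), 'world_from_camera': array([[-0.02728673,  0.99629614, -0.08154405,  0.36986721],
       [-0.9996094 , -0.02670245,  0.00824736, -0.12289534],
       [ 0.00603939,  0.08173724,  0.99663561,  1.22211823],
       [ 0.        ,  0.        ,  0.        ,  1.        ]])}
side {'camera_matrix': array([[361.60496418,   0.        , 317.77671984],
       [  0.        , 361.60496418, 201.46013045],
       [  0.        ,   0.        ,   1.        ]]), 'world_from_camera': array([[ 0.92281339,  0.27187124, -0.27294959,  0.1554861 ],
       [-0.38509007,  0.67120651, -0.63339361, -0.74702607],
       [ 0.01100404,  0.68961428,  0.72409327,  0.77960359],
       [ 0.        ,  0.        ,  0.        ,  1.        ]])}
{'time_s': 0.1, 'qpos': array([-1.293716  ,  0.60004246, -0.00255823,  1.60004563,  0.00177942,
        0.94294278, -0.07982129]), 'qd': array([-1.20392250e-04, -3.23572447e-03, -3.80989904e-04, -2.38942023e-03,
        2.31121483e-04,  8.43320559e-04, -6.69000889e-05]), 'joint_efforts': array([ 4.83929791e-03, -7.77998829e+01,  1.57028038e+00, -2.58626676e+01,
        1.27191801e-02,  5.51261575e-03,  7.94199394e-06]), 'eef_pos': array([0.25102253, 0.67969458, 0.23050656]), 'tcp_rot': array([-7.25573719e-05,  1.75950685e-01,  9.84398721e-01, -7.14294475e-04]), 'contact_force': array([-0.21963112,  0.74785006, -1.1477664 ]), 'moment': array([-0.0201012 , -0.00209081,  0.01802011]), 'finger_force': 0.0, 'gripper_width': 1.0031770403064528}
```

View pics/top0.png

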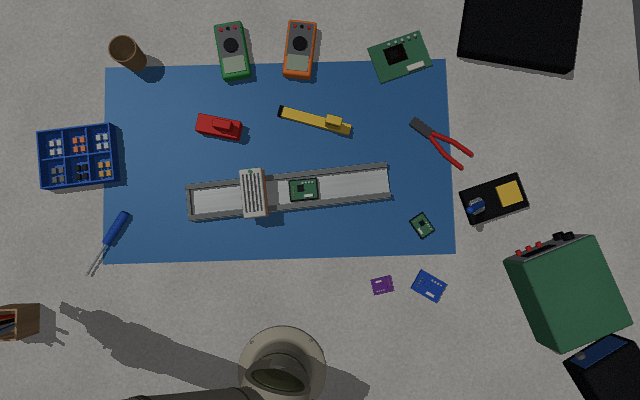

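View pics/side0.png

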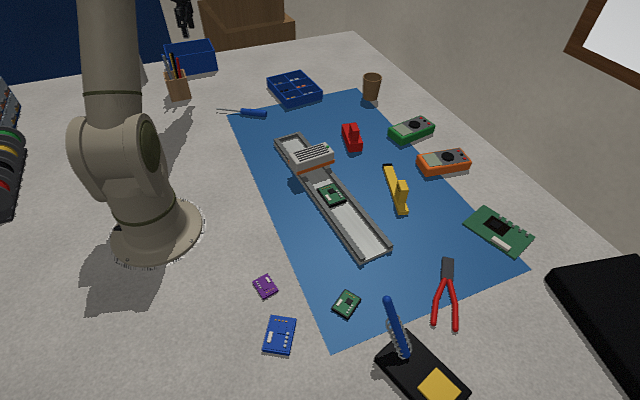

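The top view shows the lane from (388,182) at the infeed to (190,202), with the hood at (253,192). The stick runs from its nose at (279,111) to its tail at (351,130), grip about (335,122). The red block is at (219,126). Things that could be taken for the board are green (304,189) in the lane, small green (422,225), large bare green (400,57), blue (429,286) and purple (382,285). I choose (304,189), which is in the lane and in a black carrier, and check it in a close crop.

```bash
cat > h.py <<'E'
import numpy as np,cv2
from cell import camera_model
def ray(n,u,v,z):
    m=camera_model(n);T=m["world_from_camera"];p=np.linalg.solve(m["camera_matrix"],[u,v,1.])
    d=T[:3,:3]@[p[0],-p[1],-1.];c=T[:3,3];return c+d*(z-c[2])/d[2]
def pix(n,P):
    m=camera_model(n);T=m["world_from_camera"];q=T[:3,:3].T@(np.array(P)-T[:3,3]);q=m["camera_matrix"]@[q[0],-q[1],-q[2]];return q[:2]/q[2]
E
python3 - <<'E'
import cv2
im=cv2.imread("pics/top0.png")
c=im[100:225,180:400];cv2.imwrite("pics/c1.png",cv2.resize(c,None,fx=3.6,fy=3.6,interpolation=cv2.INTER_CUBIC))
E
```

```text
(no output)
```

View pics/c1.png

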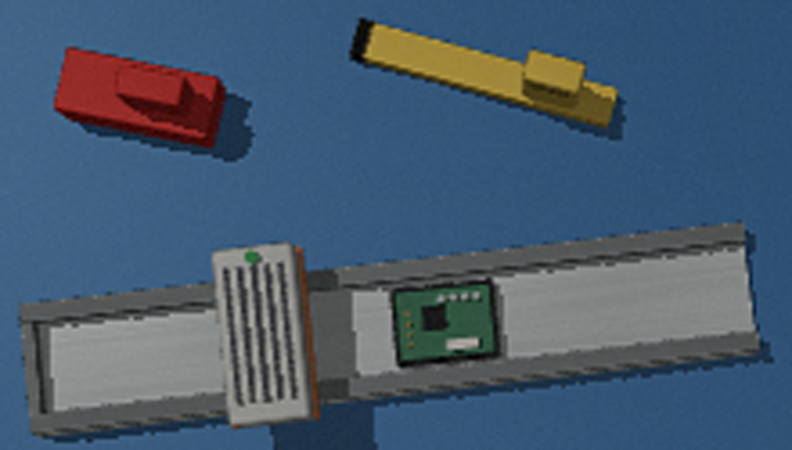

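```bash
cat > fit.py <<'E'
from h import *
from scipy.optimize import least_squares
def fit(n,P,px,x0):
    P=np.array(P,float)/1000;px=np.array(px,float)
    def W(q):
        c,s=np.cos(q[2]),np.sin(q[2]);return np.c_[q[0]+c*P[:,0]-s*P[:,1],q[1]+s*P[:,0]+c*P[:,1],P[:,2]]
    f=lambda q:(np.array([pix(n,w) for w in W(q)])-px).ravel()
    r=least_squares(f,x0,loss='soft_l1');print(np.round(r.x,4),np.degrees(r.x[2]).round(2),"res",np.round(r.fun.reshape(-1,2),1).tolist());return r.x
E
python3 - <<'E'
from fit import *
C=lambda L:[(180+(x+.5)/3.6-.5,100+(y+.5)/3.6-.5) for x,y in L]
# tunnel frame: +y feed = image left = world +y ; x = world +x (up)
t=fit("top",[(52,-340,26),(-52,-340,26),(52,220,26),(-52,220,26),(65,0,84),(-65,0,84),(65,60,84),(-65,60,84)],
 C([(743,224),(759,346),(20,305),(33,433),(292,244),(310,418),(212,250),(230,425)]),[.35,0,0])
s=fit("top",[(15,160,16),(-15,160,16),(-15,-50,16),(15,-50,16),(12,22,74),(12,-22,74),(-12,-22,74),(-12,22,74)],
 C([(362,19),(353,52),(610,120),(616,88),(530,50),(586,66),(578,99),(524,82)]),[.55,-.1,0])
b=fit("top",[(30,40,24),(30,-40,24),(-30,-40,24),(-30,40,24)],C([(391,290),(494,281),(498,355),(397,366)]),[.4,-.1,0])
c,s_=np.cos(t[2]),np.sin(t[2]);R=np.array([[c,-s_],[s_,c]])
for q in(s,b):print(R.T@(q[:2]-t[:2]))
E
```

```text
[0.4818 0.0291 0.0899] 5.15 res [[0.4, -1.7], [0.8, 1.6], [-0.4, -0.8], [-0.6, 1.2], [0.1, -0.9], [0.4, -0.1], [-0.4, 0.1], [-0.3, 0.6]]
[ 0.6694 -0.1604 -0.3039] -17.41 res [[-0.2, -0.2], [-0.7, 0.6], [-0.2, 1.9], [1.0, 0.7], [0.2, -0.2], [0.4, -0.3], [0.2, -1.0], [-0.6, -0.7]]
[ 0.4893 -0.0725  0.0613] 3.51 res [[-0.3, -0.3], [-0.1, -0.4], [0.7, 0.6], [-0.2, 0.1]]
[ 0.1698289  -0.20556974]
[-0.00170857 -0.10186944]
```

```bash
cat > go.py <<'E'
from h import *
from cell import manip
from scipy.spatial.transform import Rotation as Ro
def go(p,yaw):  # tool y at world yaw deg
    o=manip.get_obs();w=o["tcp_rot"];R=Ro.from_quat([w[1],w[2],w[3],w[0]]).as_matrix()
    cur=np.degrees(np.arctan2(R[1,1],R[0,1]));d=-(yaw-cur);d=(d+180)%360-180
    print("shift cm",np.round(R.T@(np.array(p)-o["eef_pos"])*100,2),"turn",round(d,2),"half",round(d-180*np.sign(d),1),"t",o["time_s"],"q",np.round(o["qpos"],2),"pos",o["eef_pos"].round(4))
E
python3 -c "
from go import *
go([.669,-.160,.13],-17.4)"
```

```text
shift cm [-68.3  -64.28  10.15] turn 87.13 half -92.9 t 0.1 q [-1.29  0.6  -0.    1.6   0.    0.94 -0.08] pos [0.251  0.6797 0.2305]
```

send_rows(steps=[[1,-1.5,-1.5,0,2],[1,-4.5,-4.3,0,6],[1,-8,-7.6,0,10],[1,-12,-11.3,0,15],[1,-16,-15,0,20],[1,-20,-18.8,0,25],[1,-24,-22.6,0,30],[1,-28,-26.4,0,35],[1,-31,-29.2,0,40],[1,-33,-31,0,43]])

```text
time_s: 1.35
eef_pos: [0.454, 0.273, 0.2313]
tcp_rot: [0.0, 0.526, 0.85, -0.0]
contact_force: [0.2, 0.5, -0.1]
gripper_width: 0.995
finger_force: 0.0
```

```bash
python3 -c "
from go import *
go([.669,-.160,.13],-17.4)"
```

```text
shift cm [-48.34  -0.1   10.14] turn 43.92 half -136.1 t 1.35 q [-0.81  0.37  0.22  2.05 -0.12  0.73 -0.05] pos [0.454  0.273  0.2313]
```

send_rows(steps=[[1,-3,0,0,4],[1,-8,0,0,9],[1,-13.5,0,0,14],[1,-19,0,0,19],[1,-25,0,0,24],[1,-31,0,1,30],[1,-37,0,2.5,36],[1,-43,0,4.5,41],[1,-47,0,6,43.9],[1,-48.3,-0.1,7,43.9]])

```text
time_s: 2.6
eef_pos: [0.6702, -0.1592, 0.1598]
tcp_rot: [0.0, 0.805, 0.593, -0.001]
contact_force: [-0.4, 0.3, 0.3]
gripper_width: 0.997
finger_force: 0.0
```

```bash
python3 - <<'E'
from go import *
from cell import capture
go([.6694,-.1604,.032],-17.4)
for n in("top","side"):
    im=capture(n)[:,:,::-1]
    c=im[70:190,240:420] if n=="top" else im[130:250,330:480]
    cv2.imwrite(f"pics/{n}1.png",cv2.resize(c,None,fx=4,fy=4,interpolation=cv2.INTER_CUBIC))
E
```

```text
shift cm [-0.12 -0.03 12.78] turn 0.11 half -179.9 t 2.6 q [-0.09  0.66  0.4   1.77 -0.34  0.78  0.17] pos [ 0.6702 -0.1592  0.1598]
```

View pics/side1.png

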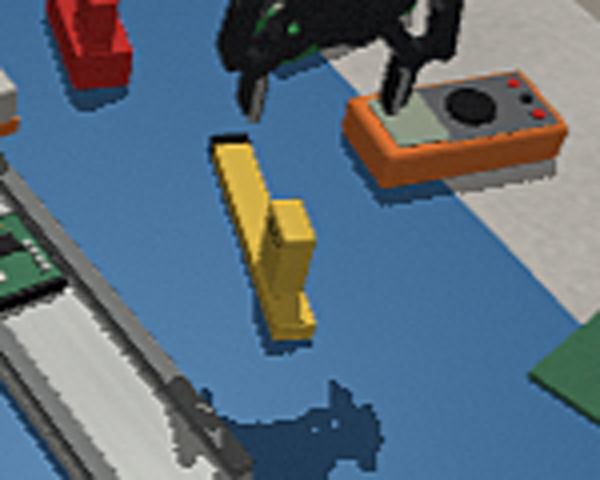

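The side view shows the open fingers above and behind the grip; the grip top's centre is at about (403,185) in the full picture. I check that against the fit before lowering.

```bash
python3 -c "
from go import *
print(pix('side',[.6694,-.1604,.074]),ray('side',402.8,185.1,.074), pix('side',[.6702,-.1592,.16]))"
```

```text
[402.83503734 184.88840587] [ 0.66884478 -0.16110715  0.074     ] [408.71728597 161.14210413]
```

send_rows(steps=[[1,-0.1,0,2,0],[1,-0.1,0,5,0],[1,-0.1,0,8,0],[1,-0.1,0,11,0],[1,-0.1,0,12.7,0],[1,-0.1,0,12.7,0],[0,-0.1,0,12.7,0],[-0.6,-0.1,0,12.7,0],[-1,-0.1,0,12.7,0],[-1,-0.1,0,12.7,0]], force=50)

```text
time_s: 3.95
eef_pos: [0.6697, -0.1579, 0.0348]
tcp_rot: [0.0, 0.805, 0.594, 0.0]
contact_force: [0.1, -0.4, 2.0]
gripper_width: 0.272
finger_force: 54.5
```

send_rows(steps=[[-1,0,0,0,0],[-1,0,0,0,0],[-1,0,0,0,0],[-1,0,0,0,0],[-1,0,0,-1,0],[-1,0,0,-3,0],[-1,0,0,-6,0],[-1,0,0,-9,0],[-1,0,0,-10,0],[-1,0,0,-10,0]])

```text
time_s: 5.2
eef_pos: [0.6697, -0.1577, 0.1351]
tcp_rot: [0.0, 0.805, 0.594, 0.001]
contact_force: [-0.0, 0.1, -1.0]
gripper_width: 0.277
finger_force: 54.0
```

```bash
python3 - <<'E'
from go import *
from cell import capture
t=np.array([.4818,.0291]);f=np.array([-.0898,.996])
go([*(t-.325*f),.132],5.15)
im=capture("side")[:,:,::-1]
cv2.imwrite("pics/side2.png",cv2.resize(im[100:280,280:480],None,fx=3,fy=3,interpolation=cv2.INTER_CUBIC))
E
```

```text
shift cm [-17.76 -11.13   0.29] turn -22.31 half 157.7 t 5.2 q [-0.09  0.69  0.38  1.79 -0.36  0.73  0.18] pos [ 0.6697 -0.1577  0.1351]
```

View pics/side2.png

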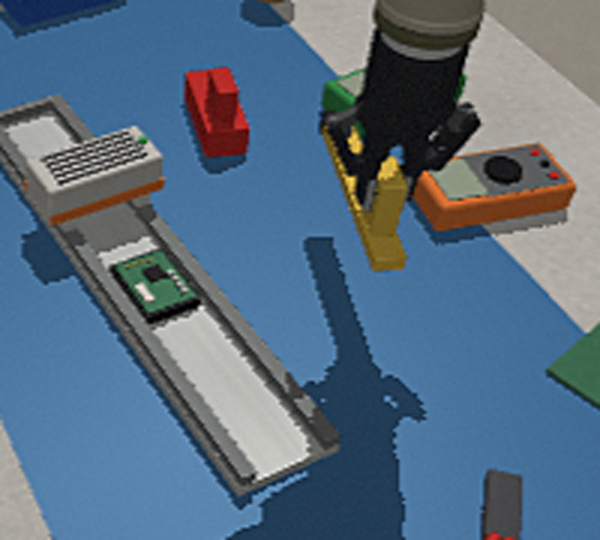

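The stick is level in the grip and about 100 mm clear of the bench; its nose points at the orange-edged hood end, as it should.

send_rows(steps=[[-1,-1,-0.6,0,-1.5],[-1,-3,-1.9,0,-4],[-1,-5.5,-3.4,0,-7],[-1,-8.5,-5.3,0,-11],[-1,-11.5,-7.2,0,-15],[-1,-14.5,-9,0,-19],[-1,-16.8,-10.5,0,-21.5],[-1,-17.8,-11.1,0,-22.3],[-1,-17.8,-11.1,0,-22.3],[-1,-17.8,-11.1,0,-22.3]])

```text
time_s: 6.5
eef_pos: [0.5118, -0.2942, 0.134]
tcp_rot: [-0.0, 0.674, 0.738, 0.0]
contact_force: [0.4, 0.0, -1.0]
gripper_width: 0.274
finger_force: 54.0
```

```bash
python3 - <<'E'
from go import *
from cell import capture
t=np.array([.4818,.0291]);f=np.array([-.0898,.996])
go([*(t-.325*f),.048],5.15)
for n in("side","top"):
  im=capture(n)[:,:,::-1]
  c=im[130:290,270:430] if n=="side" else im[130:240,180:420]
  cv2.imwrite(f"pics/{n}3.png",cv2.resize(c,None,fx=3.3,fy=3.3,interpolation=cv2.INTER_CUBIC))
E
```

```text
shift cm [-0.04 -0.09  8.6 ] turn 0.04 half -180.0 t 6.5 q [ 0.27  0.57  0.23  2.01 -0.23  0.58  0.75] pos [ 0.5118 -0.2942  0.134 ]
```

View pics/side3.png

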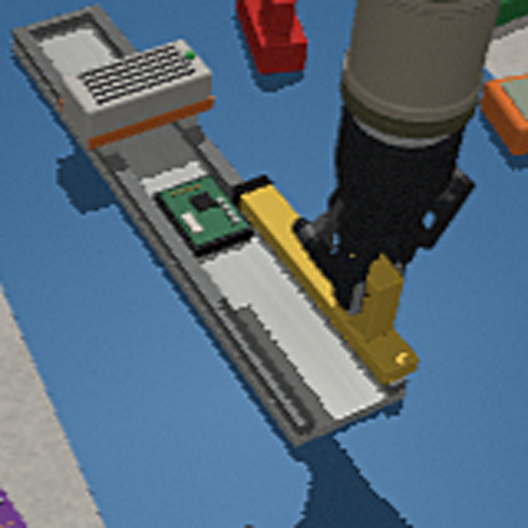

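```bash
python3 -c "
from go import *
f=np.array([-.0898,.996]);g=np.array([.996,.0898])
p=np.array([.5118,-.2942])+.1575*f
for s in(1,-1):print(pix('side',[*(p+s*.015*g),.115]))
for u in((351.2,183.9),(340.3,186.1)):print(ray('side',*u,.115))
print(np.array([p+.015*g,p-.015*g]))"
```

```text
[350.32484326 183.14883369]
[340.6220863  186.71705483]
[ 0.51347661 -0.1394708   0.115     ]
[ 0.48292385 -0.13622912  0.115     ]
[[ 0.5125965 -0.135983 ]
 [ 0.4827165 -0.138677 ]]
```

The nose is where it was computed, within 3 mm. Lowering into the lane.

send_rows(steps=[[-1,0,-0.1,1.5,0],[-1,0,-0.1,4,0],[-1,0,-0.1,6.5,0],[-1,0,-0.1,8,0],[-1,0,-0.1,8.4,0],[-1,0,-0.1,8.6,0],[-1,0,-0.1,8.6,0],[-1,0,-0.1,8.6,0]])

```text
time_s: 7.6
eef_pos: [0.5102, -0.2954, 0.0489]
tcp_rot: [0.001, 0.675, 0.738, 0.0]
contact_force: [0.1, 0.2, -1.1]
gripper_width: 0.274
finger_force: 54.0
```

```bash
python3 - <<'E'
from go import *
from cell import capture
t=np.array([.4818,.0291]);f=np.array([-.0898,.996])
go([*(t-.095*f),.048],5.15)
im=capture("side")[:,:,::-1]
cv2.imwrite("pics/side4.png",cv2.resize(im[130:290,270:430],None,fx=3.3,fy=3.3,interpolation=cv2.INTER_CUBIC))
E
```

```text
shift cm [23.07  0.08  0.08] turn -0.02 half 180.0 t 7.6 q [ 0.32  0.7   0.17  2.05 -0.27  0.41  0.78] pos [ 0.5102 -0.2954  0.0489]
```

View pics/side4.png

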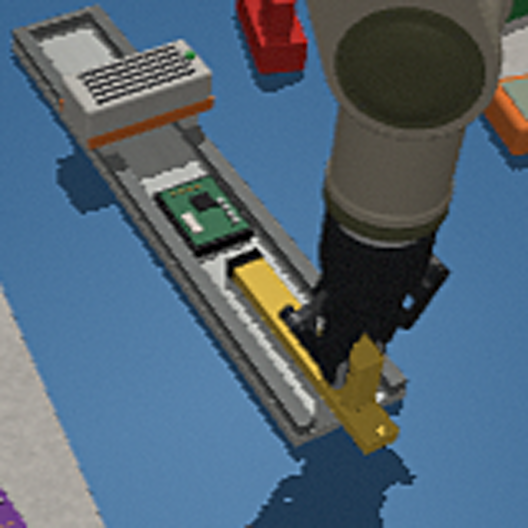

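The stick lies in the lane, with its black nose at crop (242,262) and a small gap behind the board's rear edge at (215,248). Pushing gently.

send_rows(steps=[[-1,0.5,0,0,0],[-1,1.3,0,0,0],[-1,2.3,0,0,0],[-1,3.4,0,0,0],[-1,4.5,0,0,0],[-1,5.6,0,0,0],[-1,6.8,0,0,0],[-1,8,0,0,0],[-1,9.2,0,0,0],[-1,10.4,0,0,0]])

```text
time_s: 8.9
eef_pos: [0.5005, -0.1908, 0.0483]
tcp_rot: [0.0, 0.675, 0.738, 0.0]
contact_force: [0.2, -0.0, -0.8]
gripper_width: 0.276
finger_force: 54.0
```

```bash
python3 - <<'E'
from go import *
from cell import capture
t=np.array([.4818,.0291]);f=np.array([-.0898,.996])
go([*(t-.0855*f),.048],5.15)
a=[cv2.resize(capture(n)[:,:,::-1][y:y+130,x:x+170],None,fx=3,fy=3,interpolation=cv2.INTER_CUBIC) for n,y,x in(("side",120,265),("top",130,185))]
cv2.imwrite("pics/b5.png",cv2.vconcat(a)[:600] if 0 else cv2.resize(cv2.hconcat(a),(800,306)))
E
```

```text
shift cm [13.52  0.11  0.03] turn -0.02 half 180.0 t 8.9 q [ 0.15  0.67  0.16  2.18 -0.32  0.32  0.67] pos [ 0.5005 -0.1908  0.0483]
```

View pics/b5.png

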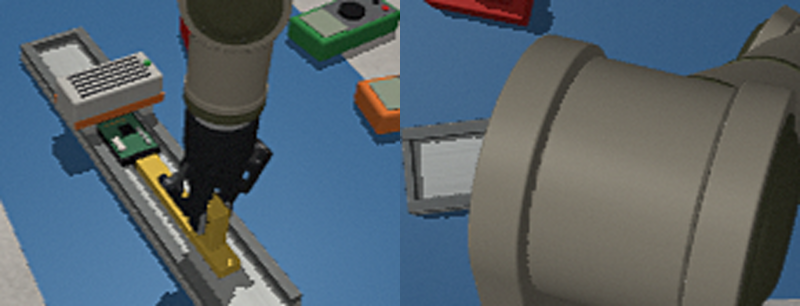

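The side half shows the board ahead of the nose and entering the hood straight, at about (125,135). The top view is blocked by the arm.

send_rows(steps=[[-1,0.8,0,0,0],[-1,2,0,0,0],[-1,3.2,0,0,0],[-1,4.4,0,0,0],[-1,5.6,0,0,0],[-1,6.8,0,0,0],[-1,8,0,0,0],[-1,9,0,0,0],[-1,9.8,0,0,0],[-1,10.5,0,0,0]])

```text
time_s: 10.25
eef_pos: [0.4912, -0.0866, 0.0483]
tcp_rot: [0.0, 0.675, 0.738, 0.0]
contact_force: [1.0, -0.9, -0.3]
gripper_width: 0.278
finger_force: 54.0
```

send_rows(steps=[[-1,0.8,0,0,0],[-1,1.6,0,0,0],[-1,2.3,0,0,0],[-1,2.8,0,0,0],[-1,3.1,0,0,0],[-1,3.2,0,0,0],[-1,3.2,0,0,0],[-1,3.2,0,0,0]])

```text
time_s: 11.25
eef_pos: [0.4883, -0.0553, 0.0483]
tcp_rot: [0.0, 0.675, 0.738, -0.0]
contact_force: [-0.3, 0.6, -1.4]
gripper_width: 0.276
finger_force: 54.0
```

```bash
python3 - <<'E'
from go import *
from cell import capture
t=np.array([.4818,.0291]);f=np.array([-.0898,.996])
go([*(t-.0855*f),.048],5.15)
a=[cv2.resize(capture(n)[:,:,::-1][y:y+100,x:x+130],(400,308),interpolation=cv2.INTER_CUBIC) for n,y,x in(("side",120,265),("top",140,175))]
cv2.imwrite("pics/b6.png",cv2.hconcat(a))
E
```

```text
shift cm [-0.08  0.11  0.03] turn -0.04 half 180.0 t 11.25 q [-0.12  0.64  0.17  2.28 -0.41  0.25  0.51] pos [ 0.4883 -0.0553  0.0483]
```

View pics/b6.png

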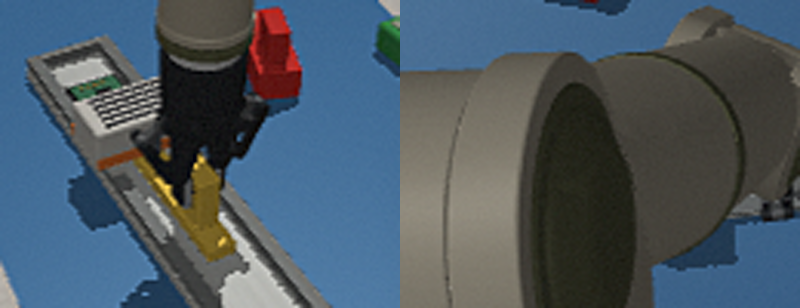

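The side half shows the green board beyond the hood, front edge about (68,88) to (110,73), with the stick's nose inside the opening. I work out where that puts it.

```bash
python3 - <<'E'
from go import *
t=np.array([.4818,.0291]);f=np.array([-.0898,.996]);g=np.array([.996,.0898])
im=cv2.imread("pics/b6.png")[:,:400]
for x,y in((68,88),(112,74)):
    p=ray("side",265+x/3.077,120+y/3.08,.024)[:2]-t;print(p@g,p@f)
b=im.astype(int);m=(b[...,1]>b[...,2]+15)&(b[...,1]>b[...,0]+5);m[:, 130:]=0
ys,xs=np.nonzero(m);P=np.array([ray("side",265+x/3.077,120+y/3.08,.024)[:2]-t for x,y in zip(xs,ys)])
print(len(P),np.percentile(P@f,[2,50,98]),np.percentile(P@g,[2,98]))
E
```

```text
-0.02896700477018375 0.1522684126069642
0.024530847032729425 0.15281784737164641
589 [0.12799299 0.13973941 0.15222409] [-0.02774755  0.02452634]
```

The front edge is at about +152 mm, so the centre is at about +112 mm, as planned. Now drawing the stick back.

send_rows(steps=[[-1,-0.8,0,0,0],[-1,-2.3,0,0,0],[-1,-4.3,0,0,0],[-1,-6.5,0,0,0],[-1,-8.7,0,0,0],[-1,-11,0,0,0],[-1,-13.3,0,0,0],[-1,-15.3,0,0,0],[-1,-16.6,0,0,0],[-1,-17,0,0,0]])

```text
time_s: 12.6
eef_pos: [0.5034, -0.2255, 0.0483]
tcp_rot: [0.0, 0.675, 0.738, -0.0]
contact_force: [-0.4, 0.5, -1.8]
gripper_width: 0.277
finger_force: 54.0
```

send_rows(steps=[[-1,0,0,0,0],[-1,0,0,0.1,0],[-1,0,0,0.1,0],[-1,0,0,0.15,0],[-1,0,0,0.15,0],[-1,0,0,0.15,0]])

```text
time_s: 13.35
eef_pos: [0.5035, -0.2245, 0.0468]
tcp_rot: [0.0, 0.675, 0.738, 0.0]
contact_force: [-0.3, 0.7, -1.5]
gripper_width: 0.28
finger_force: 54.0
```

send_rows(steps=[[-1,0,0,0.05,0],[-0.2,0,0,0.05,0],[0.2,0,0,0.05,0],[0.6,0,0,0.05,0],[1,0,0,0.05,0],[1,0,0,0.05,0],[1,0,0,0.05,0],[1,0,0,0.05,0]])

```text
time_s: 14.35
eef_pos: [0.5035, -0.2245, 0.0463]
tcp_rot: [0.0, 0.675, 0.738, 0.0]
contact_force: [0.0, -0.1, 0.7]
gripper_width: 0.999
finger_force: 0.0
```

send_rows(steps=[[1,0,0,-1,0],[1,0,0,-3,0],[1,0,0,-6,0],[1,0,0,-9,0],[1,0,0,-12,0],[1,0,0,-14,0],[1,0,0,-15,0],[1,0,0,-15,0]])

```text
time_s: 15.35
eef_pos: [0.5036, -0.2245, 0.1969]
tcp_rot: [0.001, 0.675, 0.738, 0.0]
contact_force: [0.0, -0.1, 0.2]
gripper_width: 1.0
finger_force: 0.0
```

```bash
python3 - <<'E'
from go import *
from cell import capture
a=[cv2.resize(capture(n)[:,:,::-1][y:y+150,x:x+200],(400,300),interpolation=cv2.INTER_CUBIC) for n,y,x in(("side",120,265),("top",110,185))]
cv2.imwrite("pics/b7.png",cv2.hconcat(a))
E
```

```text
(no output)
```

View pics/b7.png

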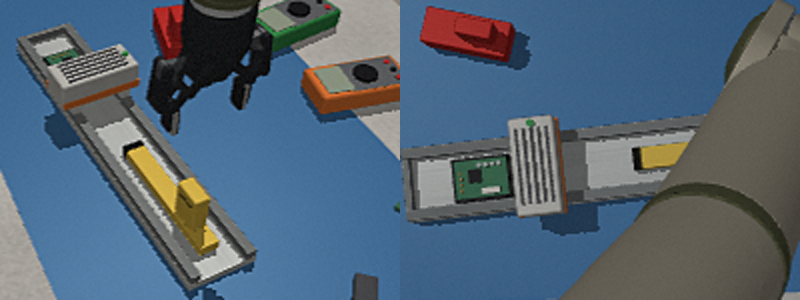

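The board is flat and fully out of the hood, with its top-view front edge at about (455,180). The stick lies flat in the lane with its nose out of the hood, the block has not been moved, and the gripper is clear.

```bash
python3 -c "
from cell import order
print(order.sign_off())"
```

```text
the job is handed in; nothing more can be done
None
```

I've handed the job in: the board is through the hood with its centre about 112 mm past the entrance, the stick lies released and flat in the infeed lane, the red block was left alone, and it took about 15 s; no verdict came back.

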